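# Refit the lint strainer of the rinse pump

### The job

The pump's lint strainer has been cleaned; put it back together. Set the white basket upright in the pump's pot, fully down on its ledge, then put the clear lid on with its two ears in the gaps between the pot's blue hooks, push it down against the sprung seal and quarter-turn it clockwise (seen from above) until both ears lock under the hooks. Let go and leave it so.

Things in the scene. Friction and masses are not known exactly. Their poses are not given: they have to be found in the camera images.
- pot_mouth (a point): Strainer pot of a grey and blue pump, bolted down. Point on the pot's axis at its basket ledge, 78 mm above the worktop. z up; x points level from the pot to the blue motor (suction tail on -x), y left of x. Bore 86 mm wide, 68 mm deep below the ledge. Two blue hooks over the rim, on +x and -x, each 30 degrees either side of it; round +y and -y the gaps for the lid's ears.
- hook_pocket (a point): Middle of the pocket's roof under the hook on the motor's side, 65 mm from the pot's axis, 21 mm above pot_mouth; the other hook is alike, half a turn round. Hooks reach in to 60.5 mm from the axis and are 8 mm thick. A lip 3 mm deep closes each pocket's anticlockwise end (16 to 30 degrees from the middle), a solid stop its clockwise end: ears enter pressed down below the lip, then rise.
- seal (a joint): Orange sprung seal ring on the pot's rim, 98 mm inside, 114 mm outside diameter; m pressed down, 0 at rest (top face 16 mm above pot_mouth), 0.009 at most. It pushes up with 5 N at 0, 9.5 N at 0.005, 13 N at 0.009. Ears pass under the hooks' lips only with it pressed 0.005 or more, best 0.006 to 0.008, all through the turn; with the lid locked it reads about 0.002.
- basket_center (a point): Loose white slotted basket standing upright, 92 mm wide, 105 mm high, 0.15 kg; point on its axis 52 mm above its underside. Under the flange it tapers from 80 to 67 mm wide. The flange (92 mm wide, underside 9 mm above this point) rests on the pot's ledge when the basket is home; this point is then 9 mm below pot_mouth. It goes in at any yaw.
- basket_handle (a point): Centre of the straight level bar of the basket's blue handle, 47 mm above basket_center, 38 mm above the underside of the flange. The bar lies along this point's x axis, 56 mm long, 10 mm wide (along y), 12 mm high. Grip it across y from above; open the fingers only a little to let go inside the pot's hooks.
- lid_center (a point): Loose lid standing right way up, 78 mm high, 0.22 kg; point on its axis 39 mm above its underside. Black flange 114 mm wide at the bottom, with two ears on its +x and -x sides, undersides level with it, 7 mm thick, 22 mm wide, out to 66.5 mm from the axis. The hollow clear dome (99 mm wide) goes over the basket's handle. Loose on the seal this point is 55 mm above pot_mouth, locked 53 mm.
- lid_grip (a point): Point on the lid's axis 27 mm above lid_center, in its black grip bar. The bar lies along x, in line with the ears, 80 mm long, 18 mm wide (along y), from 18 mm below to 12 mm above this point, where the dome's top lies under it. Ears clear the hooks while x is 45 to 135 degrees anticlockwise of pot_mouth's x (play 3 mm sideways); locked, x is in line with it, either way round.

How it is judged:
On the way, in this order (a step that is already met when the one before it is completed fails the run):
1. the basket is upright in the pot, down on its ledge (horizontal distance between basket_center and pot_mouth below 0.007 m and z of basket_center in the frame of pot_mouth below -0.006 m and angle between basket_center's own z axis and vertical below 0.08 rad), for 0.2 s.
2. the lid is on the seal and pushes it down, with its ears still in the gaps (horizontal distance between lid_center and pot_mouth below 0.008 m and angle between the x axis of lid_center and the x axis of pot_mouth, either way round above 0.5 rad and value of joint seal above 0.003 m).
At the end, for the whole second after the job is handed in: The basket is upright in the pot, on its ledge within 3 mm and centred within 7 mm; the lid is level, within 6 mm of the pot's axis, turned within 8 degrees of the locked line, its ears held up under the hooks by the sprung seal (lid height within about 3 mm of locked) (all of step 1 and angle between the x axis of lid_center and the x axis of pot_mouth, either way round below 0.14 rad and z of lid_center in the frame of pot_mouth between 0.0495 and 0.0555 m and horizontal distance between lid_center and pot_mouth below 0.006 m and angle between lid_center's own z axis and vertical below 0.05 rad and value of joint seal above 0.0008 m); the robot touches nothing.
It also fails if it takes over 58 s, if anything falls off the work surface, if the arm or the gripper's body presses on something with over 40 N, if the wrist force passes 120 N, or if a joint passes its speed limit or range.

### The arm

A 7-joint arm with a two-finger parallel gripper is mounted at the origin on a cart in front of the work surface, level with it; the furniture and walls round the work are solid. World frame = base frame: x ahead of the robot, y to its left, z up, the work surface at z = 0. Lengths are in m, angles in rad, forces in N, time in s.
With the tool pointing down it reaches from about 0.35 to 0.9 m from the base axis. Payload 19.9 kg.
Tool frame: the origin (TCP) lies on the centre line of the jaws, within the pads' length; the fingertips stand tcp_to_tips ahead of it and the grasp point (between the pads) lies 11 mm behind it (tcp_to_tips is the distance from the TCP to the fingertips, in m); z points along the fingers, y is the line along which they close (so a half turn about z gives the same grasp; the last joint's range is limited). The gripper opens to 94 mm and grips with 3 to 60 N. Pads are 16 mm wide; open, the fingers measure 119 mm over their backs; the gripper's body (75 mm by 177 mm) begins 78 mm behind the grasp point.
Start: joints at [1.087, 0.417, -0.01, 1.614, 0.005, 1.111, -0.053], TCP at [0.268, -0.565, 0.213] pointing down, gripper open.
Joint ranges: [-2.81, 2.81], [-0.39, 2.02], [-1.27, 1.25], [0.06, 2.57], [-1.19, 4.33], [0.19, 2], [-2.82, 2.82]. Speed limits (rad/s): [1.89, 1.89, 2.39, 2.39, 3.01, 3.01, 3.01].

### API

Orientations are given as a unit quaternion [w, x, y, z].
In Python, from bench import * gives the robot as it stands.
- The arm moves only by the shell command python3 -m pendant 'ROWS'. ROWS is a JSON object of lists of equal length, an entry for each row: "turn": the turn, a rotation vector about the world's x, y, z in rad, a list of three; "delta_pos": the shift along the world's x, y, z in m, a list of three; "gripper": the opening, from 0 (shut) to 1 (fully open). A call has 1 to 12 rows; each row shifts and turns the commanded pose from where the row before left it; what a row does not reach is not made up. A row lasts 1/8 s, in which the tool goes at most 62.5 mm and 10.7 degrees, less where a joint would pass 70% of its speed; a pose out of reach is approached as far as the arm can. A call with a gripper value outside its range is refused whole. The fingers move at their own pace and stop on an object; the grip force is fixed at half the most. Time passes only in rows, so rows that do not move let the fingers close. It gives the time, the measured TCP pose, the force, the opening and the grip force at its end, in the units of the state.
- state(): the state, without advancing time (a new reading comes with each control period).
- capture(name): name is "scene" or "top" or "wrist"; returns a dict with "image" (420x560x3 uint8, red, green, blue), "fx", "fy", "cx", "cy" (pixels), "T" (4x4, takes a point from camera to world coordinates). Camera axes: x right, y down, z forward; pixel columns grow to the right and rows downward; lengths in m; the calibration is good to about 2 mm. A picture is of the moment at which its call begins. There is no depth.
- finish_job(): hands the job in; it is judged then, once.
Trained networks look in the newest picture that a camera, given by its name, has taken for a name from the list of things; names that differ only in an ending like _2 or _b are one class to them, and where a whole thing is asked for, a point or a joint stands for the part that bears it (a point fixed in the world has none). Each returns a list of dicts, best first, with "confidence" (0 to 1); they miss things now and then, are a little off and sometimes report something else, mostly with a low value. They report only what shows in the picture. A call takes as long as a camera call.
- spot_in(camera, thing): "location" ([x, y, z] in m, in world coordinates, good to about 4 mm: the middle of the surface that is visible of it).
- trace(camera, thing): "pixels" (420x560 bool, what is visible of it).
The state is a dict: "t": time; "joint_pos": joint angles; "joint_velocities": joint speeds; "tau": joint torques, N m; "tool_pos": TCP position; "tool_rot": TCP orientation; "force": force on the tool from outside, world axes, zero at the start; "ft_torque": the same for the moment, N m; "grip_width": finger opening in m; "grasp_force": force on a finger pad.
Only numpy, scipy, OpenCV 4.12 (cv2) and the standard library are available. Lean on these libraries where they do the work, as an engineer would, in place of code of your own. Each camera call takes 0.05 s, during which the arm holds its last target. There are 200 camera calls.

## Working session

There is one attempt and no reset: what is moved stays moved. The work goes in short steps, Python scripts to look and compute and a shell command to move; the robot and the scene stay as the last step left them, time stands still between calls to the robot, and variables do not carry over. Pictures are saved under pics/ and viewed, at most 10 in all, crops included, and the job is handed in when it is done.

```bash
ls; mkdir -p pics; python3 - <<'E'
from bench import *
import cv2,numpy as np
s=state();print({k:np.round(v,3).tolist() for k,v in s.items()})
ims=[]
for c in ["scene","top"]:
    r=capture(c);cv2.imwrite(f"pics/{c}0.png",r["image"][:,:,::-1])
    print(c,r["fx"],r["cx"],r["cy"],np.round(r["T"],3).tolist())
    for n in ["pot_mouth","hook_pocket","seal","basket_center","basket_handle","lid_center","lid_grip"]:
        try: print(n,[(np.round(d["location"],3).tolist(),round(d["confidence"],2)) for d in spot_in(c,n)][:3])
        except Exception as e: print(n,e)
E
```

```text
pics
{'t': 0.0, 'joint_pos': [1.087, 0.418, -0.01, 1.614, 0.005, 1.111, -0.053], 'joint_velocities': [-0.002, 0.0, -0.003, -0.001, 0.002, -0.001, -0.001], 'tau': [-0.0, -85.126, 0.639, -42.599, -0.049, 0.019, 0.0], 'tool_pos': [0.268, -0.564, 0.213], 'tool_rot': [-0.001, 0.976, 0.22, -0.0], 'force': [-0.422, 0.005, 0.181], 'ft_torque': [0.057, 0.025, -0.007], 'grasp_force': 0.0, 'grip_width': 0.094}
scene 514.4240006352312 278.5175316761201 206.50196864715213 [[-0.745, -0.384, 0.545, -0.014], [-0.667, 0.436, -0.605, 0.447], [-0.005, -0.814, -0.581, 0.683], [0.0, 0.0, 0.0, 1.0]]
pot_mouth [([0.53, -0.113, 0.079], 0.72)]
hook_pocket [([0.536, -0.112, 0.077], 0.9)]
seal [([0.507, -0.13, 0.092], 0.59)]
basket_center [([0.519, -0.413, 0.044], 0.67)]
basket_handle [([0.514, -0.406, 0.047], 0.55)]
lid_center []
lid_grip [([0.476, 0.085, 0.051], 0.81)]
top 405.9446094164137 282.4512002859231 211.81278405285804 [[-0.028, -0.988, 0.152, 0.381], [-1.0, 0.027, -0.01, -0.153], [0.006, -0.153, -0.988, 1.03], [0.0, 0.0, 0.0, 1.0]]
pot_mouth [([0.536, -0.139, 0.087], 0.61), ([0.501, -0.138, 0.092], 0.42)]
hook_pocket [([0.537, -0.139, 0.083], 0.95)]
seal [([0.498, -0.14, 0.093], 0.76)]
basket_center [([0.522, -0.424, 0.059], 0.78)]
basket_handle [([0.522, -0.419, 0.056], 0.67), ([0.535, -0.142, 0.084], 0.44)]
lid_center [([0.498, 0.065, 0.05], 0.69), ([0.525, -0.42, 0.057], 0.67)]
lid_grip [([0.498, 0.064, 0.052], 0.84)]
```

View pics/top0.png

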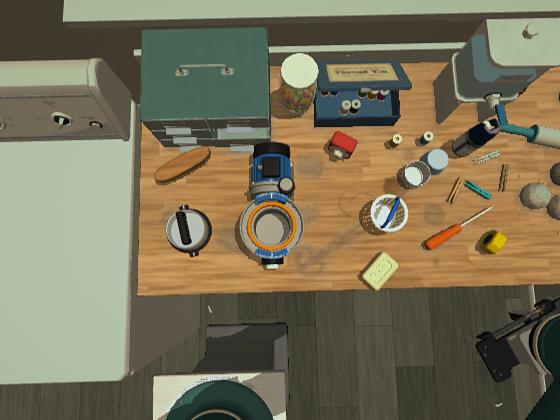

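View pics/scene0.png

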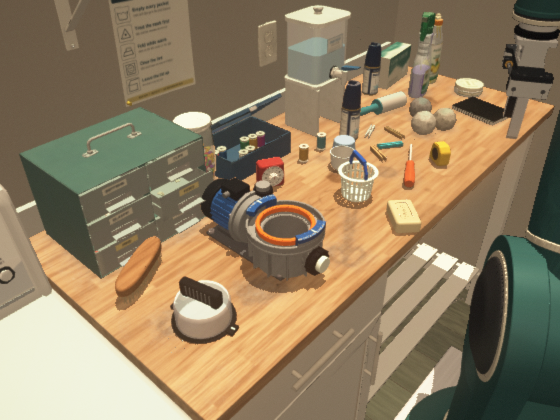

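```bash
cat > h.py <<'E'
from bench import *
import cv2,numpy as np
def unproj(r,px,z):
    px=np.atleast_2d(px).astype(float);T=r["T"]
    d=np.c_[(px[:,0]-r["cx"])/r["fx"],(px[:,1]-r["cy"])/r["fy"],np.ones(len(px))]@T[:3,:3].T
    o=T[:3,3];return (o+d*((z-o[2])/d[:,2])[:,None])[:,:2]
def mask(cam,n):
    l=trace(cam,n)
    return [(d["confidence"],d["pixels"]) for d in l]
def pts(m):
    v,u=np.nonzero(m);return np.c_[u,v]
def line(P):
    c=P.mean(0);w,V=np.linalg.eigh(np.cov((P-c).T));a=V[:,1];return c,np.degrees(np.arctan2(a[1],a[0]))%180,np.sqrt(12*w[::-1])
def rect(P):
    (c,s,a)=cv2.minAreaRect((P*1000).astype(np.float32));return np.round(c,1),np.round(s,1),round(a,1)
def circ(P):
    (c,s,a)=cv2.fitEllipse((P*1000).astype(np.float32));return np.round(c,1),np.round(s,1)
def outer(m,i=-1):
    cs,_=cv2.findContours(m.astype(np.uint8),cv2.RETR_LIST,cv2.CHAIN_APPROX_NONE)
    return max(cs,key=len)[:,0]
E
python3 - <<'E'
from h import *
import bench
print("tips",[ (k,getattr(bench,k)) for k in dir(bench) if 'tip' in k])
for c in ["top"]:
    r=capture(c)
    hs=cv2.cvtColor(r["image"],cv2.COLOR_RGB2HSV)
    for n,z in [("seal",.094),("basket_handle",.105),("basket_center",.063),("lid_grip",.078),("lid_center",.005),("hook_pocket",.107),("pot_mouth",.107)]:
        for cf,m in mask(c,n)[:2]:
            p=pts(m);P=unproj(r,p,z)
            q=outer(m);o=unproj(r,q,z)
            print(n,round(cf,2),len(p),p.mean(0).round(),p.min(0),p.max(0),"line",np.round(line(P)[0],4),round(line(P)[1],1),"rect",rect(o),"circ",circ(o) if len(o)>5 else "")
    # colour: orange
    m=cv2.inRange(hs,(5,150,120),(22,255,255))>0; m[:,:235]=0;m[:,310:]=0;m[:190]=0;m[270:]=0
    o=unproj(r,outer(m),.094);print("orange",circ(o),rect(o))
    b=cv2.inRange(hs,(100,110,40),(125,255,255))>0
    for nm,(u0,u1,v0,v1),z in [("handle",(365,412,190,235),.105),("hooks",(240,305,190,270),.107)]:
        k=np.zeros_like(b);k[v0:v1,u0:u1]=b[v0:v1,u0:u1]
        n,L,st,ce=cv2.connectedComponentsWithStats(k.astype(np.uint8))
        for i in range(1,n):
            if st[i,4]>8:
                P=unproj(r,pts(L==i),z);print(nm,st[i],P.mean(0).round(4),np.round(line(P)[1],1))
E
```

```text
tips [('tcp_to_tips', 0.008)]
seal 0.92 553 [271. 225.] [247 202] [295 249] line [ 0.4952 -0.1342] 13.8 rect (array([ 494.8, -135.1]), array([111.4, 109.8]), 88.4) circ (array([ 494.8, -135.9]), array([110.9, 112. ]))
seal 0.59 5654 [272. 206.] [239 141] [303 268] line [ 0.5419 -0.1377] 178.9 rect (array([ 546. , -128.1]), array([300.8, 148.1]), 8.6) circ (array([ 542.1, -137.5]), array([135.5, 306.5]))
basket_handle 0.96 1155 [388. 213.] [370 194] [407 232] line [ 0.5154 -0.4065] 144.6 rect (array([ 515.1, -407.1]), array([85.6, 89.2]), 86.5) circ (array([ 515.6, -406.6]), array([85. , 89.2]))
basket_center 0.67 1123 [389. 213.] [370 195] [407 231] line [ 0.5208 -0.4188] 94.0 rect (array([ 521.1, -418.6]), array([89.5, 88.2]), 86.5) circ (array([ 521. , -418.8]), array([88.3, 91.2]))
basket_center 0.29 1687 [188. 230.] [166 205] [211 256] line [0.4926 0.0631] 24.8 rect (array([492.8,  63.4]), array([109.4, 106.8]), 47.7) circ (array([493. ,  63.1]), array([104.2, 115.2]))
lid_grip 0.61 1634 [189. 230.] [167 205] [211 255] line [0.4913 0.0595] 17.7 rect (array([491.9,  59.8]), array(
[... 220 characters left out ...]
ray([499. ,  75.6]), array([111.2, 121.3]))
hook_pocket 0.58 5772 [272. 206.] [239 141] [304 268] line [ 0.5399 -0.1377] 178.9 rect (array([ 544. , -128.6]), array([296. , 148.4]), 9.2) circ (array([ 539.9, -137.8]), array([136.2, 301.2]))
pot_mouth 0.66 5750 [272. 206.] [239 141] [305 268] line [ 0.5387 -0.1376] 179.0 rect (array([ 544.2, -128.9]), array([297. , 151.1]), 10.2) circ (array([ 538.7, -137.6]), array([137. , 301.3]))
orange (array([ 494.6, -136. ]), array([111.4, 112.2])) (array([ 494.8, -136.3]), array([112.2, 111.8]), 43.7)
handle [382 197  18  31 128] [ 0.5182 -0.4155] 149.2
hooks [255 192  33  12 191] [ 0.5579 -0.1391] 89.1
hooks [256 248  32  11 154] [ 0.4306 -0.1361] 88.3
```

```bash
python3 -m pendant '{"delta_pos":[[0.021,0.0125,0.005],[0.021,0.0125,0.005],[0.021,0.0125,0.005],[0.021,0.0125,0.005],[0.021,0.0125,0.005],[0.021,0.0125,0.005],[0.021,0.0125,0.005],[0.021,0.0125,0.005],[0.021,0.0125,0.005],[0.021,0.0125,0.005],[0.021,0.0125,0.005],[0.021,0.0125,0.005]],"turn":[[0,0,-0.082],[0,0,-0.082],[0,0,-0.082],[0,0,-0.082],[0,0,-0.082],[0,0,-0.082],[0,0,-0.082],[0,0,-0.082],[0,0,-0.082],[0,0,-0.082],[0,0,-0.082],[0,0,-0.082]],"gripper":[1,1,1,1,1,1,1,1,1,1,1,1]}'
python3 -m pendant '{"delta_pos":[[0,0,0]],"turn":[[0,0,0]],"gripper":[1]}'
python3 - <<'E'
from h import *
r=capture("wrist");cv2.imwrite("pics/w1.png",r["image"][:,:,::-1])
hs=cv2.cvtColor(r["image"],cv2.COLOR_RGB2HSV)
b=(cv2.inRange(hs,(100,110,40),(125,255,255))>0).astype(np.uint8)
n,L,st,ce=cv2.connectedComponentsWithStats(b)
for i in range(1,n):
    if st[i,4]>200: P=unproj(r,pts(L==i),.105);print(st[i],P.mean(0).round(4),line(P),rect(P))
for nm,z in [("basket_handle",.105),("basket_center",.063)]:
    for cf,m in mask("wrist",nm)[:2]:
        P=unproj(r,outer(m),z);print(nm,cf,m.sum(),rect(P),circ(P))
print(r["T"].round(3).tolist())
s=state();print(s["tool_pos"],s["tool_rot"],s["joint_pos"])
E
```

```text
t: 2.7
tool_pos: [0.5204, -0.4143, 0.2736]
tool_rot: [-0.0, 0.963, -0.269, -0.0]
force: [0.1, 0.5, -0.1]
grip_width: 0.0942
grasp_force: 0.0
t: 2.82
tool_pos: [0.5214, -0.4133, 0.2735]
tool_rot: [-0.0, 0.964, -0.266, 0.0]
force: [-0.4, -0.4, -1.1]
grip_width: 0.0941
grasp_force: 0.0
[285 156  10  73 558] [ 0.529  -0.4234] (array([ 0.52899621, -0.42344107]), np.float64(150.2917297921646), array([0.07415693, 0.00848864])) (array([ 529.5, -423.8]), array([ 9.1, 77.8]), 60.3)
[   0  190  102   65 3194] [ 0.6359 -0.1927] (array([ 0.63594174, -0.19265105]), np.float64(56.80686393863614), array([0.08186276, 0.05289448])) (array([ 635. , -179.6]), array([103.4,  60.4]), 83.0)
[ 40 276  64  31 579] [ 0.5607 -0.1488] (array([ 0.56069917, -0.14882251]), np.float64(84.66178847683375), array([0.07876426, 0.01531291])) (array([ 562.7, -147.3]), array([86.5, 21.3]), 84.1)
basket_handle 0.56 4509 (array([ 531. , -424.3]), array([80.3, 81.1]), 43.6) (array([ 531. , -424.1]), array([80.2, 80.7]))
basket_center 0.75 4629 (array([ 523.9, -420.4]), array([91.7, 90.1]), 33.0) (array([ 523.6, -420.2]), array([90.9, 91.8]))
[[-0.515, -0.825, -0.232, 0.59], [-0.857, 0.495, 0.14, -0.454], [-0.0, 0.271, -0.962, 0.444], [0.0, 0.0, 0.0, 1.0]]
[ 0.51894983 -0.41533261  0.27322962] [ 1.15496837e-04  9.63640781e-01 -2.67200999e-01 -2.42667063e-04] [ 0.57275249  0.44644885  0.07954543  1.43583079 -0.03561832  1.261097
 -1.4563691 ]
```

View pics/w1.png

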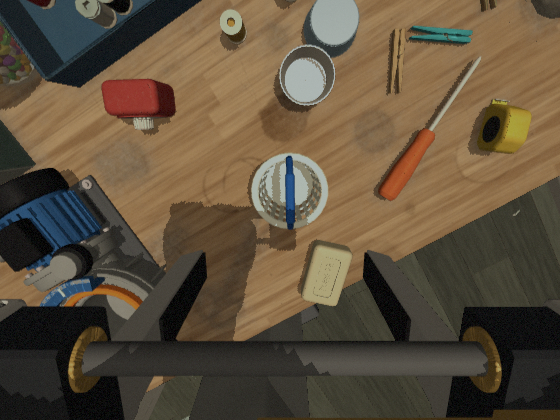

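```bash
python3 -m pendant '{"delta_pos":[[0.003,-0.0055,-0.02],[0,0,-0.02],[0,0,-0.02],[0,0,-0.02],[0,0,-0.02],[0,0,-0.02],[0,0,-0.02],[0,0,-0.015],[0,0,-0.015],[0,0,-0.015],[0,0,0],[0,0,0]],"turn":[[0,0,0.023],[0,0,0],[0,0,0],[0,0,0],[0,0,0],[0,0,0],[0,0,0],[0,0,0],[0,0,0],[0,0,0],[0,0,0],[0,0,0]],"gripper":[0.6,0.6,0.6,0.6,0.6,0.6,0.6,0.6,0.6,0.6,0.4,0.4]}'
python3 -m pendant '{"delta_pos":[[0,0,0],[0,0,0],[0,0,0],[0,0,0],[0,0,0],[0,0,0]],"turn":[[0,0,0],[0,0,0],[0,0,0],[0,0,0],[0,0,0],[0,0,0]],"gripper":[0,0,0,0,0,0]}'
```

```text
t: 4.47
tool_pos: [0.523, -0.4204, 0.0889]
tool_rot: [0.0, 0.967, -0.256, 0.0]
force: [0.4, -0.1, -0.0]
grip_width: 0.0404
grasp_force: 0.0
t: 5.22
tool_pos: [0.5228, -0.4204, 0.0886]
tool_rot: [0.0, 0.967, -0.256, 0.0]
force: [-0.1, -1.3, 2.9]
grip_width: 0.0101
grasp_force: 30.0
```

```bash
python3 -m pendant '{"delta_pos":[[0,0,0.01],[0,0,0.03],[0,0,0.03],[0,0,0.03],[0,0,0.03],[0,0,0.03]],"turn":[[0,0,0],[0,0,0],[0,0,0],[0,0,0],[0,0,0],[0,0,0]],"gripper":[0,0,0,0,0,0]}'
python3 -m pendant '{"delta_pos":[[-0.0105,0.0155,0],[-0.0105,0.0155,0],[-0.0105,0.0155,0],[-0.0105,0.0155,0],[-0.0105,0.0155,0],[-0.0105,0.0155,0],[-0.0105,0.0155,0],[-0.0105,0.0155,0],[-0.0105,0.0155,0],[-0.0105,0.0155,0],[-0.0105,0.0155,0],[-0.0105,0.0155,0]],"turn":[[0,0,0.108],[0,0,0.108],[0,0,0.108],[0,0,0.108],[0,0,0.108],[0,0,0.108],[0,0,0.108],[0,0,0.108],[0,0,0.108],[0,0,0.108],[0,0,0.108],[0,0,0.108]],"gripper":[0,0,0,0,0,0,0,0,0,0,0,0]}'
python3 -m pendant '{"delta_pos":[[0,0,0],[0,0,0]],"turn":[[0,0,0],[0,0,0]],"gripper":[0,0]}'
cat > pot.py <<'E'
from h import *
import sys
r=capture("wrist");cv2.imwrite(f"pics/{sys.argv[1]}.png",r["image"][:,:,::-1])
hs=cv2.cvtColor(r["image"],cv2.COLOR_RGB2HSV)
for cf,m in mask("wrist","seal")[:2]:
    P=unproj(r,outer(m),.094);print("seal",round(cf,2),m.sum(),rect(P),circ(P))
m=cv2.inRange(hs,(5,150,120),(22,255,255)).astype(np.uint8)
n,L,st,ce=cv2.connectedComponentsWithStats(m)
i=1+st[1:,4].argmax();P=unproj(r,outer(L==i),.094);print("orange",st[i],rect(P),circ(P))
b=(cv2.inRange(hs,(100,110,40),(125,255,255))>0).astype(np.uint8)
n,L,st,ce=cv2.connectedComponentsWithStats(b)
for i in range(1,n):
    if st[i,4]>150: P=unproj(r,pts(L==i),.107);print(st[i],P.mean(0).round(4),line(P)[1].round(1),rect(P))
s=state();print(s["tool_pos"].round(4),s["tool_rot"].round(4),np.round(s["joint_pos"],2))
E
python3 pot.py w2
```

```text
t: 5.98
tool_pos: [0.5227, -0.4199, 0.2499]
tool_rot: [-0.0, 0.967, -0.256, 0.0]
force: [-0.3, -0.1, -1.9]
grip_width: 0.01
grasp_force: 30.0
t: 7.48
tool_pos: [0.3963, -0.2336, 0.2489]
tool_rot: [0.0, 0.925, 0.381, 0.0]
force: [-0.0, -0.0, -1.9]
grip_width: 0.0097
grasp_force: 30.0
t: 7.72
tool_pos: [0.3971, -0.2346, 0.2488]
tool_rot: [0.0, 0.926, 0.378, 0.0]
force: [0.7, 0.4, -0.9]
grip_width: 0.0096
grasp_force: 30.0
seal 0.75 3570 (array([ 493.3, -140.9]), array([104.3, 112.1]), 44.3) (array([ 495. , -139.3]), array([107.8, 113.1]))
orange [ 222    0  124  124 2983] (array([ 493.6, -140.6]), array([103.4, 112.5]), 44.3) (array([ 495.8, -138.6]), array([103.7, 106.9]))
[333   0  35  45 782] [ 0.5566 -0.1587] 69.4 (array([ 558.1, -157.9]), array([36.6, 20.6]), 65.8)
[ 202   75   66   68 1216] [ 0.433  -0.1359] 86.8 (array([ 432.1, -136.9]), array([74.7, 24.3]), 88.1)
[ 275  190   20  139 2249] [ 0.3557 -0.2763] 44.3 (array([ 356.8, -275.3]), array([154.9,  19.7]), 43.9)
[ 0.3971 -0.2346  0.2485] [-0.      0.9257  0.3784  0.    ] [ 0.63  0.09 -0.17  1.96  0.02  1.1  -0.34]
```

View pics/w2.png

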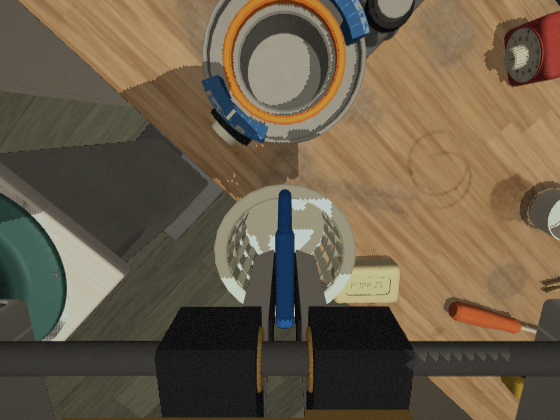

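```bash
python3 -m pendant '{"delta_pos":[[-0.02,-0.02,0],[-0.02,-0.02,0],[0,0,0],[0,0,0]],"turn":[[0,0,0],[0,0,0],[0,0,0],[0,0,0]],"gripper":[0,0,0,0]}'
cat >> pot.py <<'E'
# robust circle fits on both edges of the orange ring
from scipy.optimize import least_squares
m=cv2.inRange(hs,(5,150,120),(22,255,255)).astype(np.uint8)
n,L,st,ce=cv2.connectedComponentsWithStats(m);i=1+st[1:,4].argmax()
cs,_=cv2.findContours((L==i).astype(np.uint8),cv2.RETR_CCOMP,cv2.CHAIN_APPROX_NONE)
q=np.vstack([c[:,0] for c in cs]);q=q[(q[:,1]>2)]
P=unproj(r,q,.094);c0=P.mean(0)
f=lambda x:np.minimum(abs(np.hypot(*(P-x).T)-.049),abs(np.hypot(*(P-x).T)-.057))
s=least_squares(f,[.495,-.137],loss="soft_l1",f_scale=.001);print("ringfit",s.x.round(4),np.median(s.fun).round(4))
E
python3 pot.py w3
```

```text
t: 8.32
tool_pos: [0.3572, -0.2741, 0.2484]
tool_rot: [-0.0, 0.925, 0.379, 0.0]
force: [0.3, 0.8, -1.7]
grip_width: 0.0096
grasp_force: 30.0
seal 0.8 1743 (array([ 472.6, -161. ]), array([ 49.6, 111.2]), 44.4) (array([ 495.1, -139.3]), array([105.2, 106. ]))
orange [ 220    0  128   62 1669] (array([ 473. , -160.7]), array([ 48.8, 111.2]), 44.4) (array([ 493. , -141.3]), array([ 98.6, 104.2]))
[ 202    3   65   77 1323] [ 0.4326 -0.1371] 88.1 (array([ 432.4, -138.2]), array([74.3, 22.6]), 88.9)
[ 275  190   20  139 2246] [ 0.316  -0.3155] 44.4 (array([ 317.1, -314.6]), array([154.7,  19.8]), 44.0)
[ 0.3574 -0.2738  0.2484] [-1.000e-04  9.252e-01  3.795e-01 -0.000e+00] [ 0.7   0.07 -0.12  1.98  0.01  1.09 -0.22]
ringfit [ 0.4965 -0.138 ] 0.0004
```

```bash
python3 -m pendant '{"delta_pos":[[0.02,0.02,0],[0.02,0.02,0],[0.02,0.02,0],[0,0,0],[0,0,0]],"turn":[[0,0,0],[0,0,0],[0,0,0],[0,0,0],[0,0,0]],"gripper":[0,0,0,0,0]}'
python3 pot.py w4
```

```text
t: 9.05
tool_pos: [0.4167, -0.2143, 0.2483]
tool_rot: [-0.0, 0.925, 0.379, -0.0]
force: [0.1, -0.6, -1.1]
grip_width: 0.0096
grasp_force: 30.0
seal 0.8 3667 (array([ 496.2, -138.2]), array([111.4, 111.9]), 85.7) (array([ 496.6, -138. ]), array([111.6, 112.1]))
orange [ 225   26  121  128 3213] (array([ 496.4, -138. ]), array([111.3, 112.3]), 44.5) (array([ 496.6, -137.8]), array([111.3, 111.9]))
[377   0  66  32 955] [ 0.617  -0.1694] 133.4 (array([ 612.4, -170.4]), array([23.2, 54.6]), 44.5)
[ 303    2   66   75 1651] [ 0.5597 -0.1398] 87.4 (array([ 559.3, -139.8]), array([73.4, 27.7]), 85.9)
[ 206  108   63   64 1260] [ 0.4324 -0.1349] 87.3 (array([ 432.6, -136.2]), array([72.4, 25. ]), 86.9)
[ 275  190   20  139 2249] [ 0.3753 -0.2559] 44.5 (array([ 376.5, -254.9]), array([154.7,  19.8]), 44.0)
[ 0.4164 -0.2147  0.2484] [ 0.000e+00  9.255e-01  3.788e-01 -1.000e-04] [ 0.6   0.11 -0.2   1.94  0.02  1.1  -0.41]
ringfit [ 0.4964 -0.138 ] 0.0008
```

```bash
python3 -m pendant '{"delta_pos":[[0.02,0.019,0],[0.02,0.019,0],[0.02,0.019,0],[0.02,0.0195,0],[0,0,0],[0,0,-0.02],[0,0,-0.02],[0,0,-0.02],[0,0,-0.02],[0,0,-0.02],[0,0,-0.02],[0,0,0]],"turn":[[0,0,0],[0,0,0],[0,0,0],[0,0,0],[0,0,0],[0,0,0],[0,0,0],[0,0,0],[0,0,0],[0,0,0],[0,0,0],[0,0,0]],"gripper":[0,0,0,0,0,0,0,0,0,0,0,0]}'
python3 -m pendant '{"delta_pos":[[0,0,-0.01],[0,0,-0.007],[0,0,-0.004],[0,0,0]],"turn":[[0,0,0],[0,0,0],[0,0,0],[0,0,0]],"gripper":[0,0,0,0]}'
```

```text
t: 10.65
tool_pos: [0.4955, -0.1385, 0.1275]
tool_rot: [-0.001, 0.926, 0.379, -0.001]
force: [0.1, -0.1, -2.2]
grip_width: 0.0098
grasp_force: 30.0
t: 11.15
tool_pos: [0.4967, -0.1376, 0.1073]
tool_rot: [-0.0, 0.925, 0.379, -0.0]
force: [-1.1, 0.3, -2.3]
grip_width: 0.01
grasp_force: 30.0
```

Not yet seated (no contact force); go 3 mm lower, and release slightly.

```bash
python3 -m pendant '{"delta_pos":[[0,0,-0.0015],[0,0,-0.0015],[0,0,0],[0,0,0]],"turn":[[0,0,0],[0,0,0],[0,0,0],[0,0,0]],"gripper":[0,0,0,0]}'
python3 -m pendant '{"delta_pos":[[0,0,0],[0,0,0],[0,0,0],[0,0,0]],"turn":[[0,0,0],[0,0,0],[0,0,0],[0,0,0]],"gripper":[0.3,0.3,0.3,0.3]}'
```

```text
t: 11.65
tool_pos: [0.497, -0.1378, 0.1054]
tool_rot: [0.0, 0.925, 0.379, 0.0]
force: [-7.5, 1.6, 18.0]
grip_width: 0.0096
grasp_force: 30.0
t: 12.15
tool_pos: [0.4968, -0.1377, 0.1043]
tool_rot: [-0.0, 0.925, 0.379, -0.0]
force: [-1.0, 0.5, 0.4]
grip_width: 0.0279
grasp_force: 0.0
```

```bash
python3 -m pendant '{"delta_pos":[[0,0,0.02],[0,0,0.025],[0,0,0.025],[0,0,0.025],[0,0,0.025],[0,0,0.025]],"turn":[[0,0,0],[0,0,0],[0,0,0],[0,0,0],[0,0,0],[0,0,0]],"gripper":[0.3,0.3,0.3,0.3,0.3,0.3]}'
python3 -m pendant '{"delta_pos":[[-0.012,0.023,0],[-0.012,0.023,0],[-0.012,0.023,0],[-0.012,0.023,0],[-0.012,0.023,0],[-0.012,0.023,0],[-0.012,0.023,0],[-0.012,0.023,0],[0,0,0],[0,0,0]],"turn":[[0,0,-0.072],[0,0,-0.072],[0,0,-0.072],[0,0,-0.072],[0,0,-0.072],[0,0,-0.072],[0,0,-0.072],[0,0,-0.072],[0,0,0],[0,0,0]],"gripper":[0.5,0.5,0.5,0.5,0.5,0.5,0.5,0.5,0.5,0.5]}'
python3 - <<'E'
from h import *
r=capture("wrist");cv2.imwrite("pics/w5.png",r["image"][:,:,::-1])
for n,z in [("lid_grip",.078),("lid_center",.006)]:
    for cf,m in mask("wrist",n)[:2]:
        P=unproj(r,outer(m),z);print(n,round(cf,2),m.sum(),rect(P),circ(P))
q=capture("top")
for n,z in [("basket_handle",.122),("basket_center",.092)]:
    for cf,m in mask("top",n)[:2]:
        P=unproj(q,outer(m),z);print(n,round(cf,2),m.sum(),rect(P),circ(P))
s=state();print(s["tool_pos"].round(4),s["tool_rot"].round(4),np.round(s["joint_pos"],2))
a=r["image"];b=q["image"][170:300,150:340]
b=cv2.resize(b,(560,383));c=np.vstack([a,b]);c=cv2.resize(c,(418,600));cv2.imwrite("pics/c5.png",c[:,:,::-1])
E
```

```text
t: 12.9
tool_pos: [0.4967, -0.1377, 0.2502]
tool_rot: [-0.0, 0.925, 0.379, -0.0]
force: [-0.9, -0.6, -0.4]
grip_width: 0.0283
grasp_force: 0.0
t: 14.15
tool_pos: [0.401, 0.0458, 0.2495]
tool_rot: [0.0, 0.995, 0.101, 0.0]
force: [-0.2, -0.4, -0.1]
grip_width: 0.0469
grasp_force: 0.0
lid_grip 0.88 7502 (array([497. ,  71.2]), array([92.6, 92.6]), 56.4) (array([496.9,  71.5]), array([ 89.7, 100.6]))
lid_center 0.59 7613 (array([500.5,  73.2]), array([113.7, 113.6]), 56.3) (array([500.8,  73.7]), array([109.5, 121.8]))
basket_handle 0.9 1154 (array([ 490.9, -137. ]), array([85.2, 83.5]), 58.4) (array([ 491.2, -138.1]), array([83.6, 85.8]))
basket_center 0.66 1227 (array([ 496. , -136.2]), array([90.8, 89. ]), 88.5) (array([ 496.2, -136.4]), array([89.7, 90.7]))
[0.4009 0.046  0.2494] [-1.000e-04  9.949e-01  1.006e-01 -1.000e-04] [ 0.24 -0.02 -0.42  2.07 -0.01  1.09 -1.55]
```

View pics/c5.png

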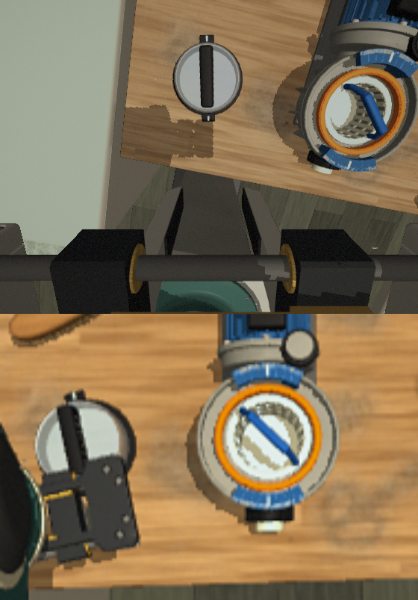

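```bash
python3 - <<'E'
from h import *
r=capture("wrist")
m=max(mask("wrist","lid_center")+mask("wrist","lid_grip"),key=lambda t:t[0])[1]
g=cv2.cvtColor(r["image"],cv2.COLOR_RGB2GRAY)
o=outer(m);(c,s,a)=cv2.fitEllipse(o);print(c,s)
e=np.zeros_like(g);cv2.circle(e,tuple(int(x) for x in c),int(min(s)*.40),1,-1)
k=((g<75)&(e>0)).astype(np.uint8)
n,L,st,ce=cv2.connectedComponentsWithStats(k);i=1+st[1:,4].argmax()
P=unproj(r,pts(L==i),.078);print("bar",st[i],line(P),rect(P))
# ears: contour points beyond flange
P=unproj(r,o,.007);d=P-[.5005,.0732];R=np.hypot(*d.T)
for s in (1,-1):
    E=P[(R>.0605)&(s*d[:,0]>0)];print("ear",len(E),E.mean(0).round(4))
D=P[(R<.0595)]
from scipy.optimize import least_squares
print(least_squares(lambda x:np.hypot(*(D-x).T)-.057,[.5,.073],loss="soft_l1",f_scale=.001).x)
E
```

```text
(277.9272766113281, 104.9635009765625) (90.24451446533203, 107.04370880126953)
bar [ 267   68   19   73 1255] (array([0.49942564, 0.07359472]), np.float64(12.147573165575182), array([0.06674375, 0.01757565])) (array([498.2,  73.8]), array([67.8, 17.7]), 11.5)
ear 27 [0.5631 0.0872]
ear 23 [0.4367 0.0599]
[0.49971485 0.07365707]
```

```bash
python3 -m pendant '{"delta_pos":[[0.025,0.007,0],[0.025,0.007,0],[0.025,0.007,0],[0.024,0.0067,0],[0,0,-0.025],[0,0,-0.025],[0,0,-0.025],[0,0,-0.025],[0,0,-0.025],[0,0,-0.025],[0,0,-0.025],[0,0,0]],"turn":[[0,0,0.01],[0,0,0],[0,0,0],[0,0,0],[0,0,0],[0,0,0],[0,0,0],[0,0,0],[0,0,0],[0,0,0],[0,0,0],[0,0,0]],"gripper":[0.5,0.5,0.5,0.5,0.5,0.5,0.5,0.5,0.5,0.5,0.5,0.5]}'
python3 -m pendant '{"delta_pos":[[0,0,-0.008],[0,0,-0.006],[0,0,0],[0,0,0],[0,0,0],[0,0,0],[0,0,0],[0,0,0]],"turn":[[0,0,0],[0,0,0],[0,0,0],[0,0,0],[0,0,0],[0,0,0],[0,0,0],[0,0,0]],"gripper":[0.5,0.5,0.5,0,0,0,0,0]}'
python3 -c "
from bench import *
s=state();print(s['tool_pos'],s['joint_pos'],s['tool_rot'])"
```

```text
t: 16.1
tool_pos: [0.4988, 0.0739, 0.0732]
tool_rot: [-0.0, 0.994, 0.106, -0.001]
force: [0.1, 0.6, 0.8]
grip_width: 0.0473
grasp_force: 0.0
t: 17.1
tool_pos: [0.4999, 0.074, 0.0606]
tool_rot: [-0.0, 0.994, 0.106, 0.0]
force: [-0.4, 0.3, 3.1]
grip_width: 0.0178
grasp_force: 30.0
[0.49985254 0.07403676 0.06056084] [ 0.1118964   0.44630499 -0.38467689  2.01863937  0.24793155  0.72071766
 -1.78510681] [-2.40429425e-05  9.94394572e-01  1.05732829e-01  6.36273676e-05]
```

```bash
python3 -m pendant '{"delta_pos":[[0,0,0.01],[0,0,0.03],[0,0,0.03],[0,0,0.03],[0,0,0.03],[0,0,0.03],[0,0,0.025],[0,0,0]],"turn":[[0,0,0],[0,0,0],[0,0,0],[0,0,0],[0,0,0],[0,0,0],[0,0,0],[0,0,0]],"gripper":[0,0,0,0,0,0,0,0]}'
python3 -m pendant '{"delta_pos":[[0,-0.02,0],[0,-0.02,0],[0,-0.02,0],[0,-0.02,0],[0,-0.02,0],[0,-0.02,0],[0,-0.02,0],[0,-0.02,0],[0,-0.02,0],[-0.003,-0.02,0],[0,-0.012,0],[0,0,0]],"turn":[[0,0,0.104],[0,0,0.104],[0,0,0.104],[0,0,0.104],[0,0,0.104],[0,0,0.104],[0,0,0.104],[0,0,0.104],[0,0,0.104],[0,0,0.104],[0,0,0.104],[0,0,0]],"gripper":[0,0,0,0,0,0,0,0,0,0,0,0]}'
python3 - <<'E'
from h import *
s=state();print(s["tool_pos"].round(4),2*np.degrees(np.arctan2(s["tool_rot"][2],s["tool_rot"][1])),np.round(s["joint_pos"],2))
for c in("scene","top"):
    r=capture(c);cv2.imwrite(f"pics/{c}6.png",r["image"][:,:,::-1])
E
```

```text
t: 18.1
tool_pos: [0.5004, 0.0742, 0.2471]
tool_rot: [0.0, 0.994, 0.106, 0.001]
force: [0.3, 0.1, -2.7]
grip_width: 0.0179
grasp_force: 30.0
t: 19.6
tool_pos: [0.4962, -0.1385, 0.2444]
tool_rot: [-0.001, 0.779, 0.626, -0.0]
force: [-0.2, -0.3, -2.0]
grip_width: 0.0181
grasp_force: 30.0
[ 0.4962 -0.1385  0.2444] 77.57661355899019 [ 0.59  0.22 -0.43  1.83  0.1   1.11 -0.09]
```

View pics/scene6.png

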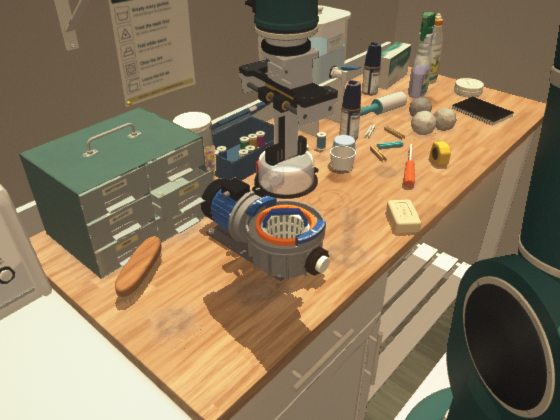

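```bash
python3 -m pendant '{"delta_pos":[[0,0,-0.02],[0,0,-0.02],[0,0,-0.02],[0,0,-0.015],[0,0,-0.01],[0,0,0],[0,0,0]],"turn":[[0,0,0],[0,0,0],[0,0,0],[0,0,0],[0,0,0],[0,0,0],[0,0,0]],"gripper":[0,0,0,0,0,0,0]}'
python3 -m pendant '{"delta_pos":[[0,0,-0.003],[0,0,-0.003],[0,0,0]],"turn":[[0,0,0],[0,0,0],[0,0,0]],"gripper":[0,0,0]}'
```

```text
t: 20.58
tool_pos: [0.4971, -0.138, 0.1609]
tool_rot: [0.0, 0.779, 0.627, 0.0]
force: [0.8, 0.8, -2.1]
grip_width: 0.018
grasp_force: 30.0
t: 20.95
tool_pos: [0.4969, -0.1381, 0.1545]
tool_rot: [0.0, 0.779, 0.627, 0.0]
force: [-0.7, -0.6, 2.1]
grip_width: 0.0176
grasp_force: 30.0
```

```bash
python3 -m pendant '{"delta_pos":[[0,0,-0.003],[0,0,-0.002],[0,0,-0.002],[0,0,0],[0,0,0]],"turn":[[0,0,0],[0,0,0],[0,0,0],[0,0,0],[0,0,0]],"gripper":[0,0,0,0,0]}'
```

```text
t: 21.58
tool_pos: [0.497, -0.1381, 0.1477]
tool_rot: [0.0, 0.779, 0.627, 0.0]
force: [-2.6, 0.1, 8.5]
grip_width: 0.018
grasp_force: 30.0
```

```bash
python3 -m pendant '{"delta_pos":[[0,0,-0.0005],[0,0,0],[0,0,0],[0,0,0],[0,0,0],[0,0,0],[0,0,0],[0,0,0],[0,0,0]],"turn":[[0,0,0],[0,0,-0.11],[0,0,-0.11],[0,0,-0.11],[0,0,-0.11],[0,0,-0.11],[0,0,-0.11],[0,0,-0.11],[0,0,0]],"gripper":[0,0,0,0,0,0,0,0,0]}'
python3 -c "
from bench import *
s=state();print(s['ft_torque'],s['joint_pos'])"
```

```text
t: 22.7
tool_pos: [0.4975, -0.138, 0.1475]
tool_rot: [0.0, 0.958, 0.288, 0.001]
force: [-0.2, -0.8, 8.0]
grip_width: 0.0178
grasp_force: 30.0
[-0.01830377  0.01868816  0.08464858] [ 0.44090049  0.31454214 -0.27166028  1.94000595  0.10656715  0.89912913
 -0.87080533]
```

```bash
python3 -m pendant '{"delta_pos":[[0,0,0],[0,0,0],[0,0,0],[0,0,0],[0,0,0],[0,0,0],[0,0,0],[0,0,0]],"turn":[[0,0,-0.09],[0,0,-0.09],[0,0,-0.09],[0,0,-0.09],[0,0,-0.09],[0,0,-0.09],[0,0,-0.085],[0,0,0]],"gripper":[0,0,0,0,0,0,0,0]}'
python3 -c "
from bench import *
s=state();print(s['ft_torque'],s['joint_pos'])"
```

```text
t: 23.7
tool_pos: [0.4975, -0.138, 0.1475]
tool_rot: [0.0, 1.0, -0.02, 0.001]
force: [-0.3, -0.6, 9.0]
grip_width: 0.0176
grasp_force: 30.0
[-0.01403592  0.0832069   0.14682753] [ 0.34753941  0.30709513 -0.16101802  1.94312111  0.06237812  0.89447634
 -1.45599307]
```

```bash
python3 -m pendant '{"delta_pos":[[0,0,0.002],[0,0,0.0025],[0,0,0],[0,0,0]],"turn":[[0,0,0],[0,0,0],[0,0,0],[0,0,0]],"gripper":[0,0,0,0]}'
python3 -m pendant '{"delta_pos":[[0,0,0],[0,0,0],[0,0,0],[0,0,0]],"turn":[[0,0,0],[0,0,0],[0,0,0],[0,0,0]],"gripper":[0.5,0.5,0.5,0.5]}'
python3 -m pendant '{"delta_pos":[[0,0,0.02],[0,0,0.02],[0,0,0.03],[0,0,0.03],[-0.02,0,0],[-0.02,0,0],[-0.02,0,0],[-0.02,0,0],[-0.02,0,0],[-0.02,0,0],[0,0,0]],"turn":[[0,0,0],[0,0,0],[0,0,0],[0,0,0],[0,0,0],[0,0,0],[0,0,0],[0,0,0],[0,0,0],[0,0,0],[0,0,0]],"gripper":[0.5,0.5,0.5,0.5,0.5,0.5,0.5,0.5,0.5,0.5,0.5]}'
python3 - <<'E'
from h import *
r=capture("wrist");cv2.imwrite("pics/w7.png",r["image"][:,:,::-1])
m=max(mask("wrist","lid_center")+mask("wrist","lid_grip"),key=lambda t:t[0])[1]
g=cv2.cvtColor(r["image"],cv2.COLOR_RGB2GRAY)
o=outer(m);(c,s,a)=cv2.fitEllipse(o);print(c,s)
e=np.zeros_like(g);cv2.circle(e,tuple(int(x) for x in c),int(min(s)*.40),1,-1)
k=((g<75)&(e>0)).astype(np.uint8)
n,L,st,ce=cv2.connectedComponentsWithStats(k);i=1+st[1:,4].argmax()
P=unproj(r,pts(L==i),.17);print("bar",st[i],line(P),rect(P))
hs=cv2.cvtColor(r["image"],cv2.COLOR_RGB2HSV)
b=(cv2.inRange(hs,(100,110,40),(125,255,255))>0).astype(np.uint8)
n,L,st,ce=cv2.connectedComponentsWithStats(b)
for i in range(1,n):
    if st[i,4]>150: P=unproj(r,pts(L==i),.107);print(st[i],P.mean(0).round(4),line(P)[1].round(1),rect(P))
E
```

```text
t: 24.2
tool_pos: [0.4974, -0.138, 0.1517]
tool_rot: [0.0, 1.0, -0.02, 0.001]
force: [3.4, -0.1, 4.8]
grip_width: 0.0177
grasp_force: 30.0
t: 24.7
tool_pos: [0.4967, -0.138, 0.1513]
tool_rot: [-0.0, 1.0, -0.02, -0.0]
force: [0.1, -0.5, 0.8]
grip_width: 0.0471
grasp_force: 0.0
t: 26.08
tool_pos: [0.3761, -0.1381, 0.2517]
tool_rot: [0.0, 1.0, -0.02, 0.0]
force: [0.4, 0.6, -0.5]
grip_width: 0.0475
grasp_force: 0.0
(278.7502136230469, 75.51251220703125) (120.4448013305664, 139.85723876953125)
bar [ 265   27   26   97 2301] (array([ 0.49256767, -0.13813716]), np.float64(177.85005043174556), array([0.06272537, 0.0174317 ])) (array([ 491.1, -138. ]), array([17.9, 63.8]), 87.9)
[234   0  86  19 842] [ 0.556  -0.1376] 88.4 (array([ 553.3, -138.8]), array([72.3, 13.5]), 87.6)
[244 140  74  26 924] [ 0.4335 -0.1365] 87.9 (array([ 432.4, -136.8]), array([69.6, 23.2]), 88.5)
```

View pics/w7.png

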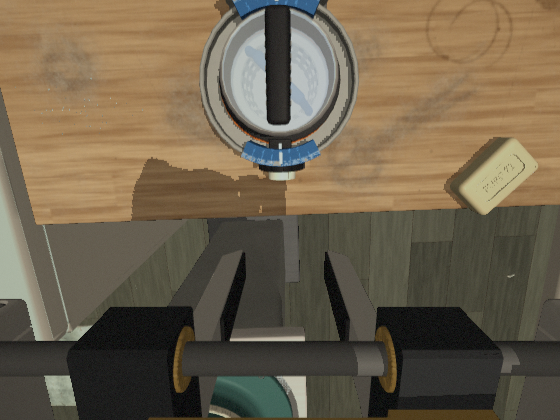

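The wrist picture shows the lid's bar from (278,10) to (278,122), in line with both blue hooks. The near ear runs under the hook at (280,150), and the gripper is clear.

```bash
python3 -c "
from bench import *
print(finish_job())"
```

```text
the job is handed in; nothing more can be done
None
```

The strainer is back together and handed in: the basket is down on its ledge and the lid is turned to within about 1° of the locked line with its ears under the hooks. I let go with the gripper clear. I confirmed this from the camera views and forces; the lid's final height and the seal reading were not measured, and no verdict came back.

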